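# Press the infrared thermometer into its foam pocket

### The job

Put the yellow and black pistol-shaped food thermometer away in its kit: lay it in the matching cut-out of the foam on the sloped wooden stand, the way round that fits, and press it in until it lies flat on the bottom of the cut-out. Then let go of it, and do not disturb the honey jar, the jam jar or the tuna tin.

Things in the scene. Friction and masses are not known exactly. Their poses are not given: they have to be found in the camera images.
- thermometer_center (a point): Barrel centre of the pistol-shaped thermometer (loose, 0.24 kg), lying on its side, 44 mm thick; 22 mm above its underside. x: to the muzzle; y: away from the handle; z: up, out of its upper side face. Barrel yellow with black muzzle, 150 mm long (x -75 to 75), 46 mm wide (y -23 to 23): grip it here across its width. Centre of mass within 15 mm of this point.
- thermometer: The same thermometer and axes; origin 22 mm below the barrel centre, on the underside. The black handle is at the rear, x from -75 to -37 mm, and runs sideways to y = -108 mm, so the whole makes an L, 44 mm thick all over, outer corners cut by about 5 mm.
- foam: Dark foam insert, fixed at a 28 degree slope. Origin: on the pocket's orange floor, where the barrel's middle belongs. z: outward normal of the foam, leaning 28 degrees from vertical towards the robot's side; x: up the slope, where the muzzle must point; y: level. Foam x -95 to 95, y -128 to 43 mm. Home, the thermometer's axes are parallel to these and its barrel centre is 22 mm along z from here.
- pocket_mouth (a point): Point above the foam's origin level with the foam's top face, 18 mm along z; axes of the foam. The L-shaped pocket is 18 mm deep, 2 mm wider than the thermometer on every side (barrel x -77 to 77, y -25 to 25; handle x -77 to -35, to y = -110 mm), its top 5 mm bevelled outward at 45 degrees. Home, the thermometer stands 26 mm out of the foam.
- bulges (a point): Midway between two springy orange bulges on the barrel's two long pocket walls (x from -15 to 21 mm of the foam), 10 mm above the floor; each ramps down and 4 mm out of its wall, 2 mm too close for the barrel. The thermometer's weight alone does not pass them: it takes a push of some 4 to 14 N along the foam's -z.
- kit_stand: Fixed plywood stand that carries the foam, 198 x 179 mm tray, top about 130 mm high at the back, open at its sides; origin on the worktop under its middle; x: to its high back. The tray's rim ends 10 mm below the foam's top face. Mind the room's long wall shelf over the back of the worktop: it begins 0.60 m ahead of the robot, underside 0.46 m up.
- honey: Honey jar with grey lid, 68x73x90 mm, loose, origin under its centre. Leave alone.
- jam: Jam jar with green lid, 65x66x94 mm, loose, origin under its centre. Leave alone.
- tuna: Flat tuna tin, 86 mm across, 40 mm high, loose, origin under its centre. Leave alone.

How it is judged (in metres and radians):
At the end, for the whole second after the job is handed in: The thermometer is at rest, home in the pocket: centre within 5 mm of its seat along the foam's x and y, at most 3 mm above its seated depth, face within 0.07 rad and barrel within 0.08 rad of the pocket's; honey jar, jam jar and tuna tin within 30 mm of where they stood (x of thermometer_center in the frame of foam between -0.005 and 0.005 m and y of thermometer_center in the frame of foam between -0.005 and 0.005 m and z of thermometer_center in the frame of foam between 0.018 and 0.025 m and angle between the z axis of thermometer_center and the z axis of foam, either way round below 0.07 rad and angle between the x axis of thermometer_center and the x axis of foam, either way round below 0.08 rad and linear speed of thermometer below 0.01 m/s and distance of each of honey, tuna, jam from where it was at the start of the episode below 0.03 m); the robot touches nothing.
It fails at once if a bystander (honey jar, jam jar or tuna tin) is tipped over or pushed away by more than 30 mm (angle between any of honey, tuna, jam's own z axis and vertical above 0.5 rad or distance of any of honey, tuna, jam from where it was at the start of the episode above 0.03 m).
It also fails if it takes over 45 s, if anything falls off the work surface, if the arm or the gripper's body presses on something with over 40 N, if the wrist force passes 120 N, or if a joint passes its speed limit or range.

### The arm

A 6-joint arm with a two-finger parallel gripper is mounted at the origin on a cart in front of the work surface, level with it; the furniture and walls round the work are solid. World frame = base frame: x ahead of the robot, y to its left, z up, the work surface at z = 0. Lengths are in m, angles in degrees, forces in N, time in s.
With the tool pointing down it reaches from about 0.3 to 0.75 m from the base axis. Payload 8.5 kg.
Tool frame: the origin (TCP) lies at the centre of the arm's flange, where the gripper is bolted on; the fingertips stand 173 mm ahead of it and the grasp point (between the pads) lies env.pinch_z ahead of it (env.pinch_z is the distance from the TCP to the grasp point, in m); z points along the fingers, y is the line along which they close (so a half turn about z gives the same grasp; the last joint's range is limited). The gripper opens to 85 mm and grips with 20 to 120 N. Pads are 22 mm wide; open, the fingers measure 114 mm over their backs; the gripper's body (76 mm by 85 mm) begins 54 mm behind the grasp point. The pads swing forward as they close: fully open they stand 13 mm farther back than shut.
Start: joints at [54.815, 21.807, 74.336, -0, 83.858, -12.336], TCP at [0.214, 0.507, 0.405] pointing down, gripper open.
Joint ranges: [-178.18, 178.18], [-50.72, 133.34], [12.68, 142.11], [-81.47, 261.47], [9.98, 163.14], [-165.26, 165.26]. Speed limits (degrees/s): [136.94, 136.94, 180, 180, 180, 180].

### API

Orientations are given as a 3x3 rotation matrix whose columns are the frame's x, y, z axes.
In Python, from rig import env, get_image, job, spotter gives the robot as it stands. The module is installed in compiled form; this text tells all that it offers.
- The arm moves only by the shell command python3 -m creep 'ROWS' [FORCE]. ROWS is text: rows parted by semicolons, each of 7 numbers parted by spaces: the turn, a rotation vector about the tool's x, y, z in units of 8 degrees (1.0 is 8 degrees), then the shift along the tool's x, y, z in units of 30 mm (1.0 is 30 mm), then the finger opening in mm, from 0 to 85.4. A call has 1 to 12 rows; each row is the pose to reach, as a shift and turn from the pose commanded when the call began, along the tool's axes at that moment; what a row does not reach only later rows make up. A row lasts 1/10 s, in which the tool goes at most 50 mm and 8.59 degrees, less where a joint would pass 70% of its speed; a pose out of reach is approached as far as the arm can. A call with a gripper value outside its range is refused whole. The fingers move at their own pace and stop on an object; FORCE is the grip in N (left out, the last holds). Time passes only in rows, so rows that repeat a pose let the fingers close. It gives the time, the measured TCP pose, the force, the opening and the grip force at its end, in the units of the state.
- env.observe(): the state, without advancing time (a new reading comes with each control period).
- get_image(name): name is "scene" or "top" or "wrist"; returns a dict with "image" (384x512x3 uint8, blue, green, red), "depth" (384x512 float32, m along the optical axis (not along the pixel's ray), 0 where there is no reading), "intrinsics" (3x3 intrinsics, pixels), "view" (4x4, takes a point from world to camera coordinates). Camera axes: x right, y up, looking along -z (the intrinsics and any distortion apply to the point x, -y, -z); pixel columns grow to the right and rows downward; lengths in m; the calibration is good to about 2 mm. A picture is of the moment at which its call begins.
- job.close_job(): hands the job in; it is judged then, once.
Trained networks look in a picture, given as the dict that the camera call returned (one of the last four; its "shot" number tells which), for a name from the list of things; names that differ only in an ending like _2 or _b are one class to them, and where a whole thing is asked for, a point or a joint stands for the part that bears it (a point fixed in the world has none). Each returns a list of dicts, best first, with "p" (0 to 1); they miss things now and then, are a little off and sometimes report something else, mostly with a low value. They report only what shows in the picture. A call takes as long as a camera call.
- spotter.boxes_of(label, picture): "xy" ([column, row] in pixels, amid what is visible of it).
The state is a dict: "time_s": time; "q": joint angles; "qvel": joint speeds; "joint_efforts": joint torques, N m; "position": TCP position; "tool_rot": TCP orientation; "ft_force": force on the tool from outside, world axes, zero at the start; "wrist_torque": the same for the moment, N m; "grip_width": finger opening in m; "gripper_force": force on a finger pad.
Only numpy, scipy, OpenCV 4.12 (cv2) and the standard library are available. Lean on these libraries where they do the work, as an engineer would, in place of code of your own. Each camera call takes 0.05 s, during which the arm holds its last target. There are 200 camera calls.

## Working session

There is one attempt and no reset: what is moved stays moved. The work goes in short steps, Python scripts to look and compute and a shell command to move; the robot and the scene stay as the last step left them, time stands still between calls to the robot, and variables do not carry over. Pictures are saved under pics/ and viewed, at most 10 in all, crops included, and the job is handed in when it is done.

```bash
mkdir -p pics; cat > h.py <<'E'
import numpy as np, cv2
from rig import env,get_image,job,spotter
np.set_printoptions(precision=4,suppress=True)
def cloud(p):
    K=np.array(p["intrinsics"]);V=np.array(p["view"]);d=p["depth"]
    r,c=np.indices(d.shape)
    X=(c-K[0,2])/K[0,0]*d;Y=-(r-K[1,2])/K[1,1]*d
    P=np.stack([X,Y,-d,np.ones_like(d)],-1)
    W=P@np.linalg.inv(V).T
    W=W[...,:3];W[d==0]=np.nan
    return W
E
python3 - <<'E'
from h import *
a=get_image("scene");b=get_image("top")
cv2.imwrite("pics/s.png",a["image"]);cv2.imwrite("pics/t.png",b["image"])
for n,p in (("scene",a),("top",b)):
    W=cloud(p)
    np.savez(f"{n}.npz",W=W,im=p["image"],K=p["intrinsics"],V=p["view"])
    for l in ["thermometer","foam","kit_stand","honey","jam","tuna","bulges"]:
        for o in spotter.boxes_of(l,p)[:2]:
            x,y=np.round(o["xy"]).astype(int);print(n,l,round(o["p"],2),x,y,W[y,x])
s=env.observe();print(s["time_s"],s["position"],s["tool_rot"],s["grip_width"],env.pinch_z,s["ft_force"])
E
```

```text
scene thermometer 0.7 211 204 [0.5108 0.1562 0.0442]
scene foam 0.69 298 287 [ 0.5138 -0.2266  0.0819]
scene honey 0.87 278 217 [ 0.617  -0.0222  0.0775]
scene jam 0.57 276 175 [0.7263 0.1281 0.0763]
scene tuna 0.98 187 149 [0.5886 0.4589 0.0384]
scene bulges 0.97 296 285 [ 0.5149 -0.2188  0.0795]
top thermometer 0.74 239 228 [ 0.5385  0.1828 -0.0039]
top foam 0.75 349 225 [ 0.512  -0.2008  0.0797]
top kit_stand 0.67 352 218 [ 0.5342 -0.2112  0.091 ]
top kit_stand 0.66 237 230 [0.5267 0.1885 0.0417]
top honey 0.62 284 197 [0.6248 0.0159 0.0886]
top honey 0.17 350 222 [ 0.5212 -0.2033  0.0881]
top tuna 0.69 152 217 [0.5958 0.4901 0.0358]
top bulges 0.73 350 222 [ 0.5212 -0.2033  0.0881]
0.8 [0.2136 0.5068 0.4047] [[-0.9215  0.3883  0.    ]
 [ 0.3883  0.9215 -0.    ]
 [-0.      0.     -1.    ]] 0.0850451433412276 0.1547 [0.249  0.2985 1.0744]
```

View pics/s.png

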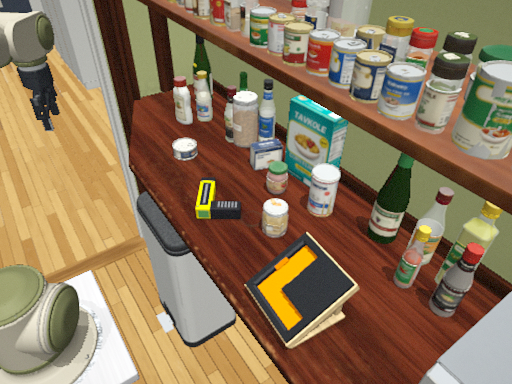

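View pics/t.png

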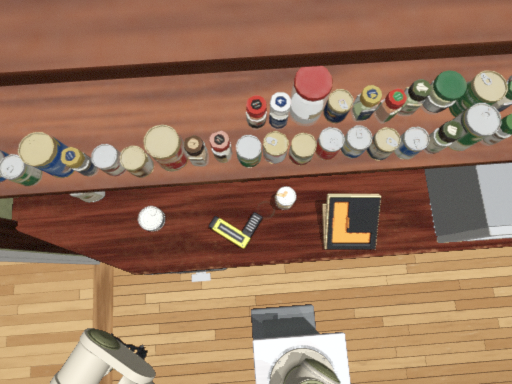

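The scene view shows the thermometer at about (212,203), with its muzzle to the upper left, and the foam at (300,287). In the top view the barrel runs from (212,224) to (250,243), with the handle going to (258,215). The pocket's L is at (350,222), barrel up-slope and handle to the right at the bottom, so the parts match with a yaw of about -62°. Next I'll make coarse fits.

```bash
cat >> h.py <<'E'
from scipy.optimize import minimize
from scipy.spatial import cKDTree
from scipy.spatial.transform import Rotation as R
def Lpts(m=0.0,s=0.003):
    g=lambda a,b:np.arange(a,b+1e-6,s)
    A=np.stack(np.meshgrid(g(-.075-m,.075+m),g(-.023-m,.023+m)),-1).reshape(-1,2)
    B=np.stack(np.meshgrid(g(-.075-m,-.037+m),g(-.108-m,-.023-m)),-1).reshape(-1,2)
    return np.vstack([A,B])
def fitL(P,x0,m=0.0):
    "P Nx2 -> x,y,heading of the L that covers the points (symmetric chamfer)"
    L=Lpts(m);T=cKDTree(P)
    def cost(v):
        c,s=np.cos(v[2]),np.sin(v[2]);Q=L@np.array([[c,s],[-s,c]])+v[:2]
        return np.minimum(T.query(Q)[0],.02).mean()+np.minimum(cKDTree(Q).query(P)[0],.02).mean()
    best=None
    for da in (-.2,0,.2):
        S=np.array(x0)+[[0,0,da],[.02,0,da],[0,.02,da],[0,0,da+.15]]
        r=minimize(cost,S[0],method="Nelder-Mead",options=dict(initial_simplex=S,xatol=1e-5,fatol=1e-7))
        if best is None or r.fun<best.fun:best=r
    return best.x,best.fun
E
python3 - <<'E'
from h import *
for n in ("top","scene"):
    W=np.load(n+".npz")["W"]
    m=(W[...,2]>.033)&(W[...,2]<.06)&(abs(W[...,0]-.52)<.13)&(abs(W[...,1]-.17)<.14)
    P=W[m];print(n,len(P),np.median(P[:,2]));print(fitL(P[:,:2],[.51,.19,1.08]))
D=np.load("top.npz");W=D["W"];im=D["im"].astype(int)
o=(im[...,2]>200)&(im[...,1]>100)&(im[...,0]<80)&(abs(W[...,1]+.2)<.15)&(abs(W[...,0]-.5)<.15)
P=W[o];c=P.mean(0);nn=np.linalg.svd(P-c)[2][2];print("orange",len(P),c,nn*np.sign(nn[2]))
p=get_image("wrist");s=env.observe();M=np.linalg.inv(np.array(p["view"]))
Rt=np.array(s["tool_rot"]);print("cam in tool",Rt.T@(M[:3,3]-s["position"]));print(Rt.T@M[:3,:3]);print(p["intrinsics"])
for l,x in (("honey",(.62,0)),("jam",(.73,.13))):
    q=(abs(W[...,0]-x[0])<.06)&(abs(W[...,1]-x[1])<.06)&(W[...,2]>.03);print(l,W[q].min(0),W[q].max(0)) if q.any() else print(l)
E
```

```text
top 814 0.044406662714551515
(array([0.5239, 0.218 , 0.9517]), np.float64(0.0028365314019640833))
scene 825 0.043229879442094776
(array([0.5244, 0.2178, 0.9296]), np.float64(0.0027840151783689636))
orange 36 [ 0.5142 -0.2196  0.0619] [-0.4545  0.009   0.8907]
cam in tool [ 0.0723 -0.0004  0.0297]
[[ 0.0009  0.9587  0.2843]
 [ 1.     -0.0005 -0.0014]
 [-0.0012  0.2843 -0.9587]]
[[303.5811   0.     253.1023]
 [  0.     303.5811 191.2597]
 [  0.       0.       1.    ]]
honey [ 0.5939 -0.06    0.0311] [0.6798 0.06   0.9979]
jam [0.67  0.07  0.482] [0.79   0.19   0.9973]
```

The two views agree: thermometer centre (0.524, 0.218), heading about 54°. I'll move over it with the fingers' closing line across the barrel and take a close look.

```bash
python3 -m creep '0 0 1 -1 -0.4 0.3 85; 0 0 2.1 -2.1 -0.9 0.6 85; 0 0 3.2 -3.2 -1.3 1 85; 0 0 4.3 -4.2 -1.7 1.3 85; 0 0 5.4 -5.2 -2.2 1.6 85; 0 0 6.4 -6.2 -2.6 1.9 85; 0 0 7.5 -7.3 -3 2.2 85; 0 0 8.6 -8.3 -3.5 2.5 85; 0 0 9.7 -9.4 -3.9 2.9 85; 0 0 10.7 -10.4 -4.3 3.2 85; 0 0 11.8 -11.5 -4.8 3.5 85; 0 0 12.9 -12.5 -5.2 3.8 85' 40
python3 -m creep '0 0 0 0 0 0 85;0 0 0 0 0 0 85;0 0 0 0 0 0 85'
python3 - <<'E'
from h import *
p=get_image("wrist");s=env.observe();print(s["position"],s["tool_rot"],s["q"])
cv2.imwrite("pics/w1.png",p["image"]);W=cloud(p);np.savez("w1.npz",W=W,im=p["image"])
m=(W[...,2]>.035)&(W[...,2]<.055)&(abs(W[...,0]-.52)<.13)&(abs(W[...,1]-.19)<.14)
P=W[m];print(len(P),np.median(P[:,2]));print(fitL(P[::12,:2],[.524,.218,.94]))
E
```

```text
time_s: 2.05
position: [0.4996, 0.2161, 0.2904]
tool_rot: [[0.584, 0.811, 0.0], [0.811, -0.584, -0.0], [0.0, 0.0, -1.0]]
ft_force: [-0.4, 0.3, 0.0]
grip_width: 0.0854
gripper_force: 0.0
time_s: 2.35
position: [0.498, 0.2181, 0.291]
tool_rot: [[0.577, 0.816, 0.0], [0.816, -0.577, 0.0], [0.0, -0.0, -1.0]]
ft_force: [0.2, 0.5, 0.1]
grip_width: 0.0853
gripper_force: 0.0
[0.4979 0.2182 0.2911] [[ 0.5773  0.8166  0.0003]
 [ 0.8166 -0.5773  0.0002]
 [ 0.0003  0.0001 -1.    ]] [11.1814 27.4684 85.4445  0.0078 67.0675 46.4367]
15811 0.045091340856761225
(array([0.5259, 0.2197, 0.9596]), np.float64(0.0029264869785548915))
```

View pics/w1.png

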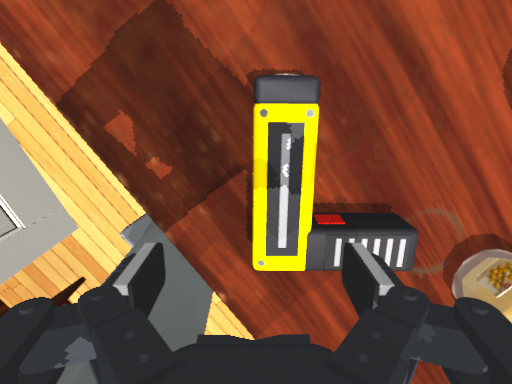

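The barrel stands nearly upright in the wrist picture, muzzle at (288,88) and rear at (283,268), with the handle going right to (412,240). The finger line is already square to it. I'll descend so the fingertips end about 24 mm above the table (they must stay clear of the foam later), then close.

```bash
python3 -m creep '0 0 0 0.3 0.35 0 85;0 0 0 0.59 0.73 0.5 85;0 0 0 0.59 0.73 1.3 85;0 0 0 0.59 0.73 2.1 85;0 0 0 0.59 0.73 2.8 85;0 0 0 0.59 0.73 3.2 85;0 0 0 0.59 0.73 3.2 85;0 0 0 0.59 0.73 3.2 85' 60
python3 -m creep '0 0 0 0 0 0 40;0 0 0 0 0 0 40;0 0 0 0 0 0 40;0 0 0 0 0 0 40;0 0 0 0 0 0 40;0 0 0 0 0 0 40;0 0 0 0 0 0 40' 60
```

```text
time_s: 3.2
position: [0.5267, 0.2196, 0.1955]
tool_rot: [[0.578, 0.816, 0.001], [0.816, -0.578, 0.0], [0.001, 0.001, -1.0]]
ft_force: [0.4, 0.4, -0.5]
grip_width: 0.0849
gripper_force: 0.0
time_s: 3.9
position: [0.5268, 0.2192, 0.1956]
tool_rot: [[0.579, 0.815, 0.001], [0.815, -0.579, 0.0], [0.001, 0.001, -1.0]]
ft_force: [-0.8, 0.5, 5.8]
grip_width: 0.0445
gripper_force: 63.0
```

```bash
cat >> h.py <<'E'
def delta(p1,R1):
    s=env.observe();R0=np.array(s["tool_rot"]);
    print("turn",(R.from_matrix(R0.T@R1).as_rotvec(degrees=True)/8).round(2),"shift",(R0.T@(np.array(p1)-s["position"])/.03).round(2))
E
python3 -m creep '0 0 0 0 0 -1 40;0 0 0 0 0 -2 40;0 0 0 0 0 -3.5 40;0 0 0 0 0 -5 40;0 0 0 0 0 -5 40;0 0 0 0 0 -5 40'
python3 - <<'E'
from h import *
c,s=np.cos(np.radians(28)),np.sin(np.radians(28))
Rt=np.array([[c,0,s],[0,-1,0],[s,0,-c]])
delta([.36,-.40,.37],Rt);o=env.observe();print(o["q"],o["gripper_force"],o["ft_force"])
E
```

```text
time_s: 4.5
position: [0.5263, 0.2191, 0.3449]
tool_rot: [[0.579, 0.815, 0.001], [0.815, -0.579, 0.0], [0.001, 0.0, -1.0]]
ft_force: [-1.0, -1.1, -3.6]
grip_width: 0.0449
gripper_force: 62.8
turn [-1.67  3.22  6.69] shift [-20.04   7.43  -0.84]
[10.7106 26.5867 76.7932  0.0016 76.5782 46.0958] 62.772120237350464 [-1.0019 -1.0593 -3.6234]
```

```bash
python3 -m creep '-0.1 0.2 0.5 -1 0.4 0 40;-0.3 0.5 1.1 -2.5 0.9 -0.1 40;-0.4 0.8 1.7 -4.2 1.5 -0.2 40;-0.6 1.1 2.2 -5.8 2.1 -0.2 40;-0.7 1.3 2.8 -7.4 2.7 -0.3 40;-0.8 1.6 3.3 -9 3.3 -0.4 40;-1 1.9 3.9 -10.5 3.9 -0.4 40;-1.1 2.1 4.5 -12 4.5 -0.5 40;-1.25 2.4 5 -13.5 5 -0.6 40;-1.4 2.7 5.6 -15 5.6 -0.6 40;-1.5 2.95 6.1 -16.5 6.1 -0.7 40;-1.67 3.22 6.69 -18 6.7 -0.75 40'
python3 - <<'E'
from h import *
c,s=np.cos(np.radians(28)),np.sin(np.radians(28))
Rt=np.array([[c,0,s],[0,-1,0],[s,0,-c]])
delta([.36,-.40,.37],Rt)
E
```

```text
time_s: 5.7
position: [0.3765, -0.3392, 0.3654]
tool_rot: [[0.884, -0.005, 0.468], [-0.006, -1.0, 0.001], [0.468, -0.003, -0.884]]
ft_force: [0.9, 0.2, -2.3]
grip_width: 0.0444
gripper_force: 62.8
turn [-0.01  0.01 -0.04] shift [-0.4   2.03 -0.39]
```

```bash
python3 -m creep '0 0 0 -0.2 0.7 -0.2 40;0 0 0 -0.4 1.5 -0.3 40;0 0 0 -0.4 1.7 -0.3 40;0 0 0 -0.4 1.7 -0.3 40;0 0 0 -0.4 1.7 -0.3 40'
python3 - <<'E'
from h import *
p=get_image("wrist");s=env.observe();print(s["position"],s["tool_rot"])
cv2.imwrite("pics/w2.png",p["image"]);W=cloud(p);np.savez("w2.npz",W=W,im=p["image"],pos=s["position"],rot=s["tool_rot"],K=p["intrinsics"],V=p["view"])
for l in ["foam","thermometer","bulges"]:print(l,[(o["xy"],o["p"]) for o in spotter.boxes_of(l,p)[:2]])
E
```

```text
time_s: 6.2
position: [0.3632, -0.3876, 0.3686]
tool_rot: [[0.884, 0.0, 0.468], [-0.001, -1.0, 0.001], [0.468, -0.002, -0.884]]
ft_force: [0.3, -0.3, -2.6]
grip_width: 0.045
gripper_force: 62.8
[ 0.3633 -0.3874  0.3689] [[ 0.8838  0.0005  0.4679]
 [-0.     -1.      0.001 ]
 [ 0.4679 -0.0009 -0.8838]]
foam [([82.7, 168.0], 0.68)]
thermometer [([259.2, 218.6], 0.69)]
bulges [([84.0, 167.6], 0.7), ([91.7, 166.5], 0.44)]
```

View pics/w2.png

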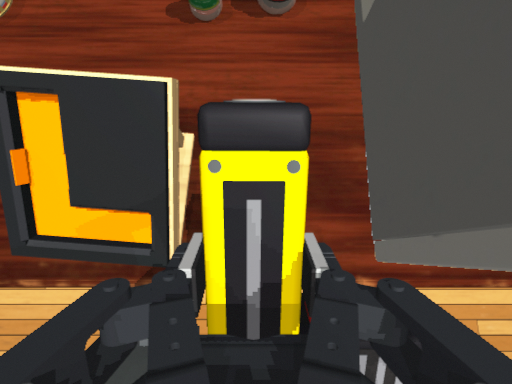

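The foam shows at left, about columns 0–178 and rows 70–265, with its pocket's L fully in view. The held thermometer shows at columns 200–310, rows 100–335. From this picture I'll fit both: the pocket rim on the top-face plane, and the thermometer in the tool frame.

```bash
cat > fit.py <<'E'
from h import *
D=np.load("w2.npz");W=D["W"];im=D["im"].astype(int);V=D["V"];pos=D["pos"];Rt=D["rot"];K=D["K"]
r,c=np.indices(W.shape[:2])
reg=(c<176)&(r>66)&(r<266)
dark=reg&(im.max(-1)<75)&(c>60)&(r>90)&(r<205)&np.isfinite(W[...,0])
P=W[dark];
for _ in range(5):
    ctr=P.mean(0);n=np.linalg.svd(P-ctr,full_matrices=False)[2][2];n*=np.sign(n[2])
    A=W[dark];e=(A-ctr)@n;P=A[abs(e)<max(.002,1.5*np.median(abs(e)))]
print("plane",ctr,n,"lean",np.degrees(np.arccos(n[2])),len(P),"rms",np.std((P-ctr)@n))
h=(W-ctr)@n
org=reg&(im[...,2]>180)&(im[...,0]<90)&(im[...,1]>90)
print("orange h pct",np.nanpercentile(h[org],[10,50,90]))
# axes: y level, x up slope
y=np.cross(n,[0,0,1]);y/=np.linalg.norm(y);y*=np.sign(y[1]);x=np.cross(y,n)
M=np.linalg.inv(V);C=M[:3,3]
d=np.stack([(c-K[0,2])/K[0,0],-(r-K[1,2])/K[1,1],-np.ones(c.shape)],-1)@M[:3,:3].T
t=((ctr-C)@n)/(d@n);Q=C+t[...,None]*d          # rays cut with the top-face plane
uv=np.stack([(Q-ctr)@x,(Q-ctr)@y],-1)
hole=reg&(c>8)&((h<-.0015)|org)
# keep only inside: biggest component containing orange
nl,lab,st,_=cv2.connectedComponentsWithStats(hole.astype(np.uint8))
k=np.bincount(lab[org&(lab>0)]).argmax();hole=lab==k
cv2.imwrite("pics/hole.png",np.hstack([cv2.resize((hole*255).astype(np.uint8)[50:280,:200],None,fx=2,fy=2),cv2.resize(np.clip(128+h*4000,0,255).astype(np.uint8)[50:280,:200],None,fx=2,fy=2)]))
U=uv[hole];b=[np.median(U[:,0]),np.median(U[:,1])+.02,0.0]
for m,S in ((.007,U),(.002,uv[org])):
    v,f=fitL(S[::3],b,m);mo=ctr+v[0]*x+v[1]*y;print("L m",m,v,f,"mouth",mo,"floor",mo-.018*n)
    if m==.007: c2,s2=np.cos(v[2]),np.sin(v[2]);fx,fy=c2*x+s2*y,-s2*x+c2*y;O=mo-.018*n
print("foam R",np.stack([fx,fy,n],1))
np.savez("foam.npz",O=O,R=np.stack([fx,fy,n],1))
# thermometer in the tool frame: upper face
T=(W-pos)@Rt
q=(abs(T[...,1])<.05)&(T[...,0]>-.03)&(T[...,0]<.1)&(T[...,2]>.12)&(T[...,2]<.18)&(r<240)
P=T[q];yel=q&(im[...,2]>180)&(im[...,0]<90)&(im[...,1]>180);Y=T[yel]
A=np.c_[Y[:,:2],np.ones(len(Y))];co=np.linalg.lstsq(A,Y[:,2],rcond=None)[0]
print("top face z=",co,"rms",np.std(A@co-Y[:,2]))
for a in np.arange(-.02,.09,.012):
    s=P[(abs(P[:,0]-a)<.006)];
    if len(s):print("x",round(a,3),"y",np.percentile(s[:,1],[1,99]),"z",np.median(s[:,2]),len(s))
print("muzzle end x",np.percentile(P[abs(P[:,1])<.015,0],[98,99,99.8]),"yellow front",np.percentile(Y[:,0],[99,99.8]))
E
python3 fit.py
```

```text
plane [ 0.5403 -0.2541  0.0978] [-0.4691  0.0355  0.8825] lean 28.06048296191392 11424 rms 0.0006795233282541925
orange h pct [-0.0188 -0.0179 -0.0166]
L m 0.007 [-0.0288  0.0769 -0.0278] 0.002205154177935362 mouth [ 0.5208 -0.1755  0.0843] floor [ 0.5292 -0.1761  0.0684]
L m 0.002 [-0.0267  0.074   0.0013] 0.0027048692731245208 mouth [ 0.5224 -0.1785  0.0853] floor [ 0.5308 -0.1791  0.0694]
foam R [[ 0.8775  0.0998 -0.4691]
 [-0.0942  0.9949  0.0355]
 [ 0.4702  0.0131  0.8825]]
top face z= [0.0006 0.0004 0.1512] rms 0.0008795694037581063
x 0.016 y [-0.0273  0.0283] z 0.15078484450129148 1725
x 0.028 y [-0.0215  0.0228] z 0.15068994049300655 2780
x 0.04 y [-0.0214  0.023 ] z 0.15083727620959356 3013
x 0.052 y [-0.021   0.0225] z 0.1512693529235422 3206
x 0.064 y [-0.0212  0.0229] z 0.1511153555434528 3569
x 0.076 y [-0.0191  0.0206] z 0.15421022491457537 718
muzzle end x [0.0717 0.0725 0.0731] yellow front [0.0531 0.0532]fit.py:24: RuntimeWarning: invalid value encountered in cast
  cv2.imwrite("pics/hole.png",np.hstack([cv2.resize((hole*255).astype(np.uint8)[50:280,:200],None,fx=2,fy=2),cv2.resize(np.clip(128+h*4000,0,255).astype(np.uint8)[50:280,:200],None,fx=2,fy=2)]))
```

View pics/hole.png

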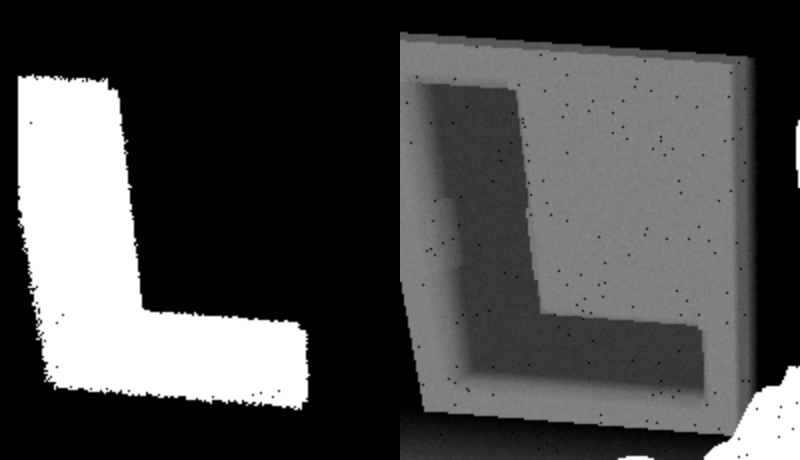

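The left panel is the pocket rim mask, a clean L, cut at its upper left by my column limit. The right panel shows the relief. I'll refine with a contour fit that leaves out the cut side, and check it against the foam's outer edges.

```bash
cat > fit2.py <<'E'
import io,contextlib
with contextlib.redirect_stdout(io.StringIO()): exec(open("fit.py").read())
from scipy.optimize import least_squares
hm=cv2.medianBlur(np.nan_to_num(h,nan=-.5).astype(np.float32),5)
def contour(mask,keep):
    cs,_=cv2.findContours(mask.astype(np.uint8),cv2.RETR_EXTERNAL,cv2.CHAIN_APPROX_NONE)
    k=max(cs,key=cv2.contourArea)[:,0];k=k[keep(k)];return uv[k[:,1],k[:,0]]
m=(hm<-.001)&(c<160)&(r<245)&(r>78)
nl,lab=cv2.connectedComponents(m.astype(np.uint8));k=np.bincount(lab[org&(lab>0)]).argmax()
H=contour(lab==k,lambda k:k[:,0]>3)
F=contour((hm>-.004)&(hm<.006)&(c<178)&(r>60)&(r<262),lambda k:(k[:,0]>35)&(k[:,1]<250))
def segd(p,poly):
    a=poly;b=np.roll(poly,-1,0);e=b-a
    t=np.clip(((p[:,None]-a)*e).sum(-1)/(e*e).sum(-1),0,1);g=np.linalg.norm(p[:,None]-a-t[...,None]*e,axis=-1)
    return g.min(1)
def Lp(o): return np.array([[-.075-o,-.108-o],[-.037+o,-.108-o],[-.037+o,-.023-o],[.075+o,-.023-o],[.075+o,.023+o],[-.075-o,.023+o]])
rect=np.array([[-.095,-.128],[.095,-.128],[.095,.043],[-.095,.043]])
def fit(S,poly,v0):
    def f(v):
        cc,ss=np.cos(v[2]),np.sin(v[2]);return segd((S-v[:2])@np.array([[cc,-ss],[ss,cc]]),poly)
    q=least_squares(f,v0,loss="soft_l1",f_scale=.001);return q.x,np.median(f(q.x))
for nm,S,po in (("hole",H,Lp(.006)),("hole7",H,Lp(.007)),("outer",F,rect)):
    w,e=fit(S,po,[-.028,.077,-.02]);cc,ss=np.cos(w[2]),np.sin(w[2]);fx=cc*x+ss*y
    print(nm,len(S),w,"res",e,"floor",ctr+w[0]*x+w[1]*y-.018*n,"fx",fx,"head",np.degrees(np.arctan2(fx[1],fx[0])))
print("n head",np.degrees(np.arctan2(-n[1],-n[0])))
E
python3 fit2.py
```

```text
hole 520 [-0.03    0.0787  0.0002] res 0.0011188182073939602 floor [ 0.5283 -0.1743  0.0678] fx [ 0.88   -0.0663  0.4704] head -4.311408218161551
hole7 520 [-0.0308  0.0789  0.0072] res 0.0019711284032077683 floor [ 0.5277 -0.174   0.0675] fx [ 0.8805 -0.0594  0.4704] head -3.857678051457574
outer 295 [-0.0317  0.0786 -0.0012] res 0.0002315236379309693 floor [ 0.5268 -0.1742  0.0671] fx [ 0.8799 -0.0677  0.4704] head -4.399557443515403
n head -4.323735486791574<string>:24: RuntimeWarning: invalid value encountered in cast
```

```bash
cat >> h.py <<'E'
def target(O,lift,psi=np.radians(-4.35),ct=(-.0015,.0008,.1732)):
    a=np.radians(28);c,s=np.cos(a),np.sin(a);C,S=np.cos(psi),np.sin(psi)
    x=np.array([c*C,c*S,s]);n=np.array([-s*C,-s*S,c]);y=np.cross(n,x)
    Rt=np.stack([x,-y,-n],1)
    return np.array(O)+(.022+lift)*n-Rt@np.array(ct),Rt
OF=[.5275,-.1742,.0675]
E
python3 - <<'E'
from h import *
p,Rt=target(OF,.05);print(p);delta(p,Rt)
E
```

```text
[ 0.4141 -0.1648  0.2847]
turn [-0.25  0.01  0.49] shift [ 0.17 -7.43  3.29]
```

```bash
python3 -m creep '0 0 0.1 0 -1 0.2 40;-0.1 0 0.2 0 -2.3 0.5 40;-0.1 0 0.3 0.1 -3.7 1 40;-0.2 0 0.4 0.1 -5 1.6 40;-0.2 0 0.49 0.15 -6.2 2.3 40;-0.25 0 0.49 0.17 -7 2.9 40;-0.25 0 0.49 0.17 -7.4 3.2 40;-0.25 0.01 0.49 0.17 -7.43 3.29 40;-0.25 0.01 0.49 0.17 -7.43 3.29 40;-0.25 0.01 0.49 0.17 -7.43 3.29 40'
python3 - <<'E'
from h import *
p,Rt=target(OF,.05);delta(p,Rt)
a=get_image("scene");w=get_image("wrist");
cv2.imwrite("pics/hov.png",np.hstack([cv2.resize(a["image"][200:370,200:400],(400,340)),cv2.resize(w["image"],(400,300))[:,:].repeat(1,0) if 0 else cv2.copyMakeBorder(cv2.resize(w["image"],(400,300)),0,40,0,0,cv2.BORDER_CONSTANT)]))
E
```

```text
time_s: 7.4
position: [0.4139, -0.1663, 0.2852]
tool_rot: [[0.88, -0.078, 0.469], [-0.069, -0.997, -0.037], [0.471, 0.0, -0.882]]
ft_force: [0.3, -0.7, -2.4]
grip_width: 0.0445
gripper_force: 62.7
turn [ 0.01 -0.01 -0.01] shift [-0.01 -0.05  0.01]
```

View pics/hov.png

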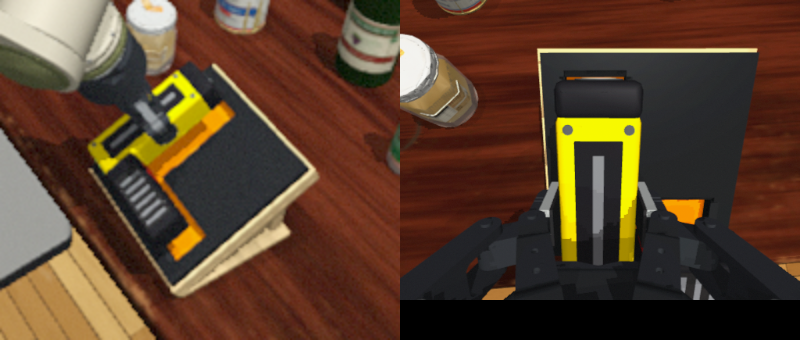

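The muzzle is over the top of the pocket and the handle over its branch, so the way round is right. I'll descend along the tool axis to just inside the bevel and watch the force.

```bash
python3 -m creep '0 0 0 0 -0.04 0.2 40;0 0 0 0 -0.04 0.45 40;0 0 0 0 -0.04 0.7 40;0 0 0 0 -0.04 0.9 40;0 0 0 0 -0.04 1 40;0 0 0 0 -0.04 1.07 40;0 0 0 0 -0.04 1.13 40;0 0 0 0 -0.04 1.2 40;0 0 0 0 -0.04 1.25 40;0 0 0 0 -0.04 1.3 40;0 0 0 0 -0.04 1.3 40'
python3 - <<'E'
from h import *
p,Rt=target(OF,.011);delta(p,Rt);s=env.observe();print("tool F",Rt.T@s["ft_force"],"T",s["wrist_torque"])
E
```

```text
time_s: 8.6
position: [0.4323, -0.1658, 0.2501]
tool_rot: [[0.88, -0.077, 0.468], [-0.069, -0.997, -0.036], [0.47, -0.001, -0.883]]
ft_force: [-0.3, -0.4, -2.7]
grip_width: 0.045
gripper_force: 62.9
turn [ 0.   -0.   -0.01] shift [ 0.01  0.01 -0.  ]
tool F [-1.5544  0.3891  2.2637] T [0.0362 0.4669 0.0016]
```

It has gone 7 mm into the pocket with no contact force. Now I'll push past the bulges to the floor.

```bash
python3 -m creep '0 0 0 0 0 0.06 40;0 0 0 0 0 0.12 40;0 0 0 0 0 0.18 40;0 0 0 0 0 0.24 40;0 0 0 0 0 0.3 40;0 0 0 0 0 0.34 40;0 0 0 0 0 0.38 40;0 0 0 0 0 0.38 40'
python3 - <<'E'
from h import *
p,Rt=target(OF,0);delta(p,Rt);s=env.observe();print("tool F",Rt.T@s["ft_force"],"T",s["wrist_torque"])
E
```

```text
time_s: 9.4
position: [0.4377, -0.1662, 0.2399]
tool_rot: [[0.88, -0.077, 0.468], [-0.069, -0.997, -0.036], [0.47, -0.001, -0.883]]
ft_force: [2.6, -0.3, -3.4]
grip_width: 0.0449
gripper_force: 62.7
turn [ 0.   -0.   -0.01] shift [ 0.01  0.01 -0.02]
tool F [0.7284 0.0993 4.2025] T [0.0246 0.2817 0.0391]
```

```bash
python3 -m creep '0 0 0 0 0 0.03 40;0 0 0 0 0 0.05 40;0 0 0 0 0 0.05 40'; python3 - <<'E'
from h import *
s=env.observe();Rt=np.array(s["tool_rot"]);print("tool F",Rt.T@s["ft_force"])
E
```

```text
time_s: 9.7
position: [0.4377, -0.1661, 0.2395]
tool_rot: [[0.88, -0.077, 0.469], [-0.068, -0.997, -0.036], [0.47, 0.0, -0.882]]
ft_force: [-11.5, 1.6, 12.2]
grip_width: 0.0445
gripper_force: 65.2
tool F [ -4.5103  -0.728  -16.2575]
```

It's in firm floor contact: 16 N at the predicted seat depth. I'll release, back off and look.

```bash
python3 -m creep '0 0 0 0 0 -0.04 65;0 0 0 0 0 -0.04 65;0 0 0 0 0 -0.04 70;0 0 0 0 0 -0.04 70;0 0 0 0 0 -0.5 70;0 0 0 0 0 -1.3 75;0 0 0 0 0 -2.5 80;0 0 0 0 0 -3.7 85;0 0 0 0 0 -4.5 85;0 0 0 0 0 -5 85;0 0 0 0 0 -5 85;0 0 0 0 0 -5 85'
cat > chk.py <<'E'
from h import *
import sys
p=get_image("wrist");W=cloud(p);im=p["image"].astype(int);cv2.imwrite(f"pics/{sys.argv[1]}.png",p["image"])
_,Rt=target(OF,0);Fr=np.stack([Rt[:,0],-Rt[:,1],-Rt[:,2]],1)
T=(W-np.array(OF))@Fr;b=(abs(T[...,0])<.13)&(T[...,1]<.08)&(T[...,1]>-.16)
top=b&(T[...,2]>.036)&(T[...,2]<.07);fo=b&(abs(T[...,2]-.018)<.006)&(im.max(-1)<75)
def pl(P):
    A=np.c_[P[:,:2],np.ones(len(P))];
    for _ in range(3):
        co=np.linalg.lstsq(A,P[:,2],rcond=None)[0];k=abs(A@co-P[:,2])<.002;A,P=A[k],P[k]
    return co
a,f=pl(T[top]),pl(T[fo]);print("top plane",a,"foam plane",f,"diff",a-f,"(26 mm wanted)",top.sum(),fo.sum())
print("thermometer L in foam est frame",fitL(T[top][::12,:2],[0,0,0]))
s=env.observe();print(s["time_s"],s["ft_force"],s["grip_width"])
E
python3 chk.py fin
```

```text
time_s: 10.9
position: [0.3681, -0.1609, 0.3708]
tool_rot: [[0.88, -0.078, 0.468], [-0.069, -0.997, -0.036], [0.47, -0.001, -0.883]]
ft_force: [0.5, 1.0, -0.0]
grip_width: 0.0848
gripper_force: 0.0
top plane [-0.0014  0.0007  0.0438] foam plane [-0.0006 -0.0007  0.0176] diff [-0.0008  0.0014  0.0263] (26 mm wanted) 10474 13145
thermometer L in foam est frame (array([ 0.0018,  0.0027, -0.0084]), np.float64(0.0032746818220982564))
10.95 [ 0.1833 -0.0816 -0.1552] 0.08535373985216045
```

View pics/fin.png

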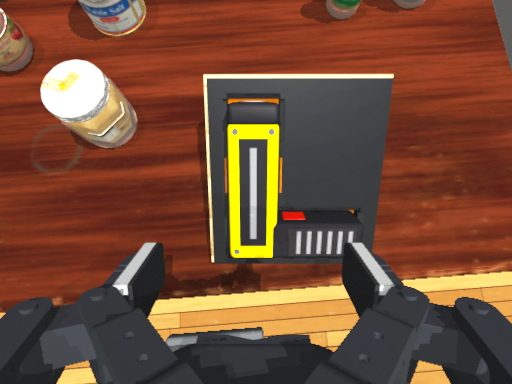

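The picture shows the thermometer in the pocket, barrel at columns 228–280 and handle to (360,235), parallel to the foam edges. It stands 26.3 mm proud (26 mm wanted) and level, the gripper is clear, and the honey jar at (90,100) is upright. Handing in.

```bash
python3 -c "
from rig import job
print(job.close_job())"
```

```text
the job is handed in; nothing more can be done
None
```

The thermometer lies in its foam cut-out the right way round, pressed to the floor (measured 26.3 mm proud of the foam against 26 mm wanted) and released; I never touched the jars or the tin, and I handed the job in at about 11 s, though the hand-in returned no verdict.

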